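Slide the open lock collar onto a raised jack ram

TASK

The jack's ram is raised and must not sink back. Take the open, C-shaped aluminium lock collar by its handle and slide it sideways through its gap onto the ram, between the jack's body and the saddle, until the ram stands inside the collar's bore, then leave the collar lying flat on the jack's body. The collar with the closed ring is no use here: leave it where it lies.

Things in the scene. Friction and masses are not known exactly. Their poses are not given: they have to be found in the camera images.
- collar_centre (a point): Open lock collar: a plain aluminium C lying flat, outer diameter 68 mm, bore 44 mm, 32 mm high, its gap 36 mm wide at the bore and flaring outwards, a straight handle opposite the gap. The point is on the bore's axis, half-way up (16 mm above the underside). x points out through the gap, away from the handle; z up. Loose, about 0.2 kg.
- collar_grip (a point): Grip point on the open collar's handle, a bar 16 mm wide (y), 32 mm high (z), that ends 92 mm behind the bore's axis. The point is mid-width, half-way up (16 mm above the underside), 70 mm behind the bore's axis. Axes as the collar's: the handle runs along x, fingers close along y.
- ram (a point): Foot of the raised ram: on its axis, level with the flat top of the jack's body. Fixed jack: dark steel cylinder 120 mm wide (132 at the foot), 45 mm high; upright steel ram 20 mm in diameter, standing 52 mm above the body's top; on it a saddle 54 mm in diameter, 8 mm thick (top at 105 mm), too wide for the collar. A low port sticks out along x to 92 mm from the axis.
- ring_centre (a point): Centre of the other collar: same aluminium, same size and handle, but its ring is closed all round. The point lies on its bore's axis, half-way up (16 mm above the underside); its handle points along -x. Loose; to be left alone.
Things that resemble listed ones, but are neither listed nor needed, are in the scene too. What is shaped like the part that bears collar_centre but green is not meant.

How it is judged:
On the way:
1. the collar is lifted off the table (height (world z) of collar_centre above 0.04 m), for 0.2 s.
At the end, for the whole second after the job is handed in: The ram stands inside the open collar's bore (axes within 16 mm of each other), the collar lies flat on the jack's body (centre 11 to 22 mm above the body's top, tilted less than 0.18 rad) and at rest (horizontal distance between collar_centre and ram below 0.016 m and z of collar_centre in the frame of ram between 0.011 and 0.022 m and angle between collar_centre's own z axis and vertical below 0.18 rad and linear speed of collar below 0.02 m/s); the robot touches nothing.
It fails at once if the closed collar is moved by more than 30 mm (distance of ring_centre from where it was at the start of the episode above 0.03 m).
It also fails if it takes over 35 s, if anything falls off the work surface, if the arm or the gripper's body presses on something with over 40 N, if the wrist force passes 120 N, or if a joint passes its speed limit or range.

ROBOT

A 7-joint arm with a two-finger parallel gripper is mounted at the origin on the work surface. World frame = base frame: x ahead of the robot, y to its left, z up, the work surface at z = 0. Lengths are in m, angles in rad, forces in N, time in s.
With the tool pointing down it reaches from about 0.425 to 0.975 m from the base axis. Payload 16.7 kg.
Tool frame: the origin (TCP) lies on the centre line of the jaws, within the pads' length; the fingertips stand 17 mm ahead of it and the grasp point (between the pads) lies 2 mm behind it; z points along the fingers, x is the direction in which the jaws open and shut, and the axes are right-handed (so a half turn about z gives the same grasp; the last joint's range is limited). The gripper opens to 85 mm and grips with 20 to 120 N. Pads are 22 mm wide; open, the fingers measure 114 mm over their backs; the gripper's body (76 mm by 85 mm) begins 54 mm behind the grasp point. The pads swing forward as they close: fully open they stand 13 mm farther back than shut.
Start: joints at [-1.431, 0.426, 0.074, 1.606, -0.034, 1.111, -0.067], TCP at [0.192, 0.647, 0.248] pointing down, gripper open.
Joint ranges: [-2.85, 2.85], [-0.5, 2.14], [-1.23, 1.37], [0.21, 2.46], [-1.02, 4.16], [0.16, 2.05], [-2.73, 2.73]. Speed limits (rad/s): [1.89, 1.89, 2.39, 2.39, 3.01, 3.01, 3.01].

INTERFACE

Orientations are given as a rotation vector (axis times angle).
In Python, from cell import r gives the robot as it stands. Calls block until the motion is done:
- r.move_pose(position, orientation): joint-space move of the TCP to a pose.
- r.move_straight(position, rot=None, v=0.15, f_stop=None): straight line of the TCP; rot=None keeps the orientation; v is the mean speed in m/s. With f_stop (N) it stops when the force on the tool has changed by that much, and returns True; else False.
- r.move_j(angles): joint-space move.
- r.open_gripper() and r.grasp(grasp_force=None): open the fingers fully, or close them until they stop; grasp_force is the grip in N (None keeps the last).
- r.dwell(seconds).
- r.solve_ik(position, orientation): joint angles nearest the present ones, or None.
- r.capture(name): name is "side" or "top" or "wrist"; returns a dict with "color" (420x560x3 uint8, red, green, blue), "fovy" (degrees; the focal length in pixels is half the picture's height over the tangent of half this angle, whatever the lens; pixels are square), "cx", "cy" (the principal point, pixels), "dist" ([k1, k2, p1, p2, k3] as OpenCV has them; the pictures are not rectified), "R" (3x3) and "t" (3): a world point X has camera coordinates R X + t. Camera axes: x right, y down, z forward; pixel columns grow to the right and rows downward; lengths in m; the calibration is good to about 2 mm. A picture is of the moment at which its call begins. There is no depth.
A pose or a line that the arm cannot do raises r.IKError and nothing moves.
- r.job_done(): hands the job in, once; it reports no verdict.
Trained networks look in a picture, given as the dict that the camera call returned (one of the last four; its "shot" number tells which), for a name from the list of things; names that differ only in an ending like _2 or _b are one class to them, and where a whole thing is asked for, a point or a joint stands for the part that bears it (a point fixed in the world has none). Each returns a list of dicts, best first, with "conf" (0 to 1); they miss things now and then, are a little off and sometimes report something else, mostly with a low value. They report only what shows in the picture. A call takes as long as a camera call. They do not tell look-alikes from the thing itself.
- r.find_in(picture, label): "uv" ([column, row] in pixels, amid what is visible of it).
- r.masks_of(picture, label): "pixels" (420x560 bool, what is visible of it) and "uv" ([column, row] in pixels, amid what is visible of it).
- r.mark_of(picture, label): "uv" ([column, row] in pixels: a listed point, or the origin of a listed thing).
Readings, each from a call of its own:
- r.read_time(): time.
- r.read_joints(): joint angles.
- r.read_qvel(): joint speeds.
- r.read_tau(): joint torques, N m.
- r.read_position(): TCP position.
- r.read_tcp_rot(): TCP orientation.
- r.read_ft_force(): force on the tool from outside, world axes, zero at the start.
- r.read_moment(): the same for the moment, N m.
- r.read_width(): finger opening in m.
Only numpy, scipy, OpenCV 4.12 (cv2) and the standard library are available. Lean on these libraries where they do the work, as an engineer would, in place of code of your own. Each camera call takes 0.05 s, during which the arm holds its last target.

## Working session

There is one attempt and no reset: what is moved stays moved. The work goes in short steps, each a Python script; the robot and the scene stay as the last script left them, time stands still between calls to the robot, and variables do not carry over. Pictures are saved under pics/ and viewed, and the job is handed in when it is done.

```bash
ls; mkdir -p pics; cat > h.py <<'E'
import numpy as np, cv2
from cell import r
def K(p):
    h=p["color"].shape[0]; f=h/2/np.tan(np.radians(p["fovy"])/2)
    return np.array([[f,0,p["cx"]],[0,f,p["cy"]],[0,0,1]])
def ray(p,uv):
    u=cv2.undistortPoints(np.array([[uv]],float),K(p),np.array(p["dist"],float))[0,0]
    R=np.array(p["R"]);t=np.array(p["t"])
    return -R.T@t, R.T@np.array([u[0],u[1],1])
def atz(p,uv,z):
    o,d=ray(p,uv); return o+d*(z-o[2])/d[2]
def tri(l):
    A=np.zeros((3,3));b=np.zeros(3)
    for p,uv in l:
        o,d=ray(p,uv);d=d/np.linalg.norm(d);M=np.eye(3)-np.outer(d,d);A+=M;b+=M@o
    return np.linalg.solve(A,b)
def proj(p,X):
    R=np.array(p["R"]);return cv2.projectPoints(np.array(X,float).reshape(-1,3),cv2.Rodrigues(R)[0],np.array(p["t"],float),K(p),np.array(p["dist"],float))[0][:,0]
def save(p,n,marks=()):
    im=p["color"][:,:,::-1].copy()
    for uv in marks: cv2.circle(im,tuple(int(round(a)) for a in uv),3,(0,0,255),1)
    cv2.imwrite("pics/"+n+".png",im)
E
python3 - <<'E'
from h import *
for n in ("top","side"):
    p=r.capture(n); save(p,n+"0")
    for l in ("collar_centre","collar_grip","ram","ring_centre"):
        for d in r.mark_of(p,l): print(n,l,np.round(d["uv"],1),round(d["conf"],2),atz(p,d["uv"],0.045 if l=="ram" else .016).round(3))
print(r.read_time(),r.read_tcp_rot())
E
```

```text
pics
top collar_centre [363.2 203.4] 0.95 [ 0.611 -0.235  0.016]
top collar_centre [383.7 147.6] 0.82 [ 0.753 -0.296  0.016]
top collar_centre [364.6 298. ] 0.76 [ 0.387 -0.227  0.016]
top collar_grip [394.3 174.5] 0.89 [ 0.683 -0.317  0.016]
top ram [253.7 185.9] 0.82 [0.651 0.026 0.045]
top ring_centre [167.8 197.7] 0.69 [0.633 0.236 0.016]
side collar_centre [276.2 166.5] 0.97 [ 0.605 -0.232  0.016]
side collar_centre [226.2 152. ] 0.95 [ 0.746 -0.287  0.016]
side collar_centre [362.9 176.7] 0.76 [ 0.388 -0.218  0.016]
side collar_grip [251.7 153.7] 0.84 [ 0.677 -0.288  0.016]
side ram [241.8 212.1] 0.86 [0.644 0.013 0.045]
side ring_centre [218.3 302.5] 0.65 [0.642 0.233 0.016]
0.5 [-2.51801214e+00 -1.87859898e+00  1.34303850e-04]
```

View pics/top0.png

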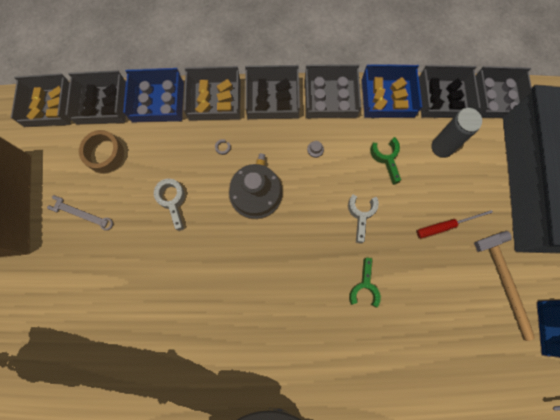

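View pics/side0.png

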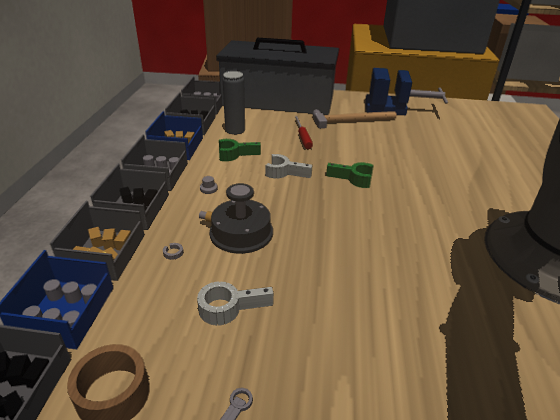

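```bash
python3 - <<'E'
import cv2,numpy as np
a=cv2.imread('pics/top0.png')[100:340,310:470];b=cv2.imread('pics/side0.png')[110:230,190:400]
a=cv2.resize(a,None,fx=2.4,fy=2.4,interpolation=2);b=cv2.resize(b,None,fx=1.9,fy=1.9,interpolation=2)
o=np.zeros((600,800,3),np.uint8);o[:a.shape[0],:a.shape[1]]=a;o[:b.shape[0],390:390+b.shape[1]]=b
cv2.imwrite('pics/crop0.png',o)
E
```

```text
(no output)
```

View pics/crop0.png

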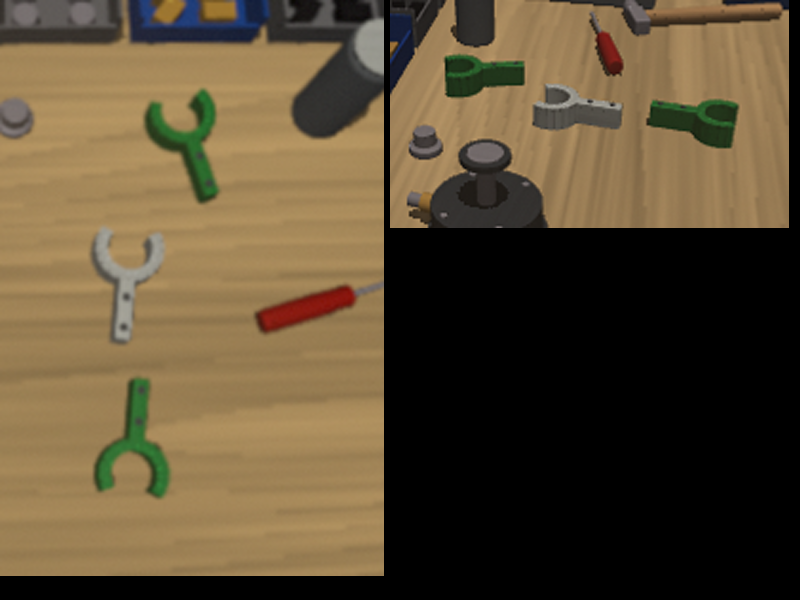

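Three C-shaped candidates show in the top view: green at (386,152), aluminium at (363,205) and green at (366,290). A closed ring lies at (169,195). The crop confirms that the aluminium C at (363,205) is the one meant: it is open, not green, its gap faces up in the image and its handle ends at about (361,240). The jack is at (254,188), with its port on the far side at (262,158).

Next I refine the collar and ram positions.

```bash
python3 - <<'E'
from h import *
T=r.capture("top");S=r.capture("side")
def near(l,p,uv):
    return min(l,key=lambda d:np.hypot(*(np.array(d["uv"])-uv)))
out={}
for p,n,c in((T,"top",(363,205)),(S,"side",(276,166))):
    m=near(r.masks_of(p,"collar_centre"),p,np.array(c));M=m["pixels"]
    print(n,m["conf"],M.sum(),m["uv"])
    if n=="top":
        # rectify at z=.032 (top face)
        v,u=np.nonzero(M);P=np.array([atz(p,(a,b),.032)[:2] for a,b in zip(u,v)])
        print("ext",P.min(0),P.max(0)); np.save("P.npy",P)
        c0=P.mean(0);w,V=np.linalg.eigh(np.cov((P-c0).T));print("pca",c0,V[:,1],np.degrees(np.arctan2(V[1,1],V[0,1])))
    rm=r.masks_of(p,"ram"); print("ram masks",[(x["conf"],x["uv"],x["pixels"].sum()) for x in rm])
ct=near(r.mark_of(T,"collar_centre"),T,np.array((363,205)))["uv"];cs=near(r.mark_of(S,"collar_centre"),S,np.array((276,166)))["uv"]
print("centre",tri([(T,ct),(S,cs)]))
rt=r.mark_of(T,"ram")[0]["uv"];rs=r.mark_of(S,"ram")[0]["uv"];print("ram",tri([(T,rt),(S,rs)]))
# saddle top centre
for X in ([.648,.02,.105],[.648,.02,.045],[.655,.026,.105],[.655,.026,.045]): print(X,proj(T,X),proj(S,X))
a=cv2.resize(T["color"][150:230,215:295,::-1],None,fx=5,fy=5,interpolation=2);b=cv2.resize(S["color"][170:250,200:280,::-1],None,fx=5,fy=5,interpolation=2)
cv2.imwrite("pics/jack.png",np.hstack([a,b]))
E
```

```text
top 0.57 586 [360.9, 216.3]
ext [ 0.51315343 -0.26795654] [ 0.62834002 -0.19531631]
pca [ 0.57631556 -0.2263932 ] [-0.9838821   0.17881836] 169.69906002219054
ram masks [(0.91, [253.0, 193.3], np.int64(2398))]
side 0.59 785 [284.4, 166.0]
ram masks [(0.67, [239.3, 219.0], np.int64(3486))]
centre [ 0.60716143 -0.22818592  0.02645674]
ram [0.64749174 0.02484817 0.05204441]
[0.648, 0.02, 0.105] [[254.55324206 179.60365224]] [[238.2313331  189.24285677]]
[0.648, 0.02, 0.045] [[256.15017656 186.99386237]] [[239.13523406 214.05457572]]
[0.655, 0.026, 0.105] [[251.83500972 176.61346428]] [[234.067418   190.59478611]]
[0.655, 0.026, 0.045] [[253.5899449  184.16802296]] [[235.14128507 215.46837212]]
```

View pics/jack.png

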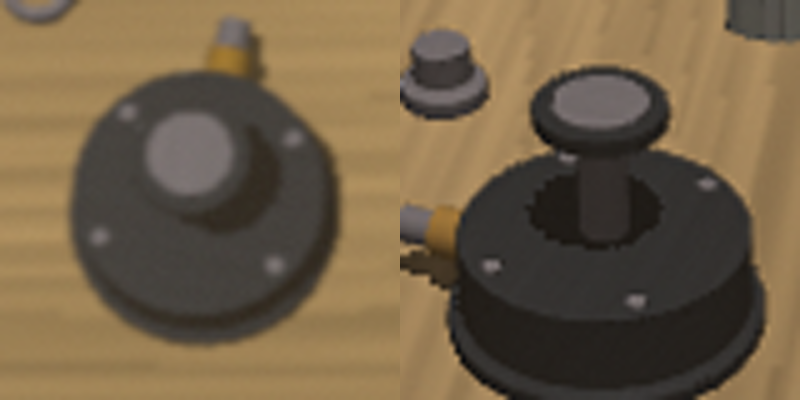

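```bash
cat >> h.py <<'E'
from scipy.spatial.transform import Rotation as Ro
def down(yaw):  # collar x axis at yaw; tool x = collar y or -y
    cx=np.array([np.cos(yaw),np.sin(yaw),0]); tx=np.array([-cx[1],cx[0],0])
    z=np.array([0,0,-1.]); c=[]
    for s in (1,-1):
        x=s*tx; y=np.cross(z,x); c.append(Ro.from_matrix(np.c_[x,y,z]).as_rotvec())
    return c
E
python3 - <<'E'
from h import *
T=r.capture("top");S=r.capture("side")
print("saddle",tri([(T,(253,180.6)),(S,(240.2,190))]))
print("handle end",atz(T,(361,241),.032), atz(T,(361,241),.0))
print(np.array(T["t"]),ray(T,(280,210))[0])
q0=r.read_joints()
for o in down(0):
    q=r.solve_ik([.55,-.23,.25],o); print(None if q is None else np.round(q,2))
print(np.round(q0,2))
E
```

```text
saddle [0.64437601 0.02332274 0.10613866]
handle end [ 0.51783355 -0.22194193  0.032     ] [ 0.52242932 -0.22818814  0.        ]
[-0.02747788  0.57858886  0.89002319] [ 0.38011256 -0.034762    0.99094269]
[-0.49  0.48  1.06  1.83 -0.47  1.11  2.31]
[-0.43  0.43  0.95  1.82 -0.39  1.09 -0.91]
[-1.43  0.43  0.07  1.61 -0.03  1.11 -0.07]
```

```bash
python3 - <<'E'
from h import *
r.move_pose([.55,-.23,.25],down(0)[1])
p=r.capture("wrist"); 
for l in ("collar_centre","collar_grip"):
    for d in r.mark_of(p,l): print(l,np.round(d["uv"],1),round(d["conf"],2),atz(p,d["uv"],.016).round(4))
for d in r.masks_of(p,"collar_centre"):
    print(d["conf"],d["uv"],d["pixels"].sum())
save(p,"w1",[x for X in ([.609,-.231,.016],[.54,-.226,.016]) for x in proj(p,X)])
T=r.capture("top");save(T,"t1")
print(r.read_time(),r.read_position())
E
```

```text
collar_centre [277.7 314.6] 0.67 [ 0.3835 -0.2273  0.016 ]
collar_grip [270.1 186.2] 0.94 [ 0.5407 -0.2194  0.016 ]
collar_grip [287.2 256.6] 0.82 [ 0.4597 -0.238   0.016 ]
collar_grip [374.5  37.4] 0.8 [ 0.6833 -0.3172  0.016 ]
0.93 [284.3, 295.9] 2695
0.87 [275.1, 145.6] 2806
0.64 [371.2, 32.2] 1736
4.6583 [ 0.55009659 -0.22980297  0.24997992]
```

View pics/w1.png

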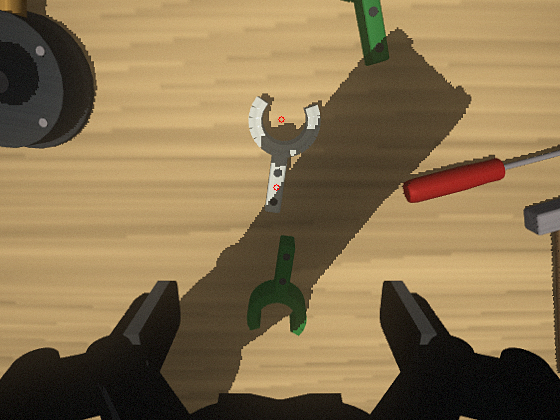

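The wrist view shows the aluminium C with its ring at about (285,124) and its handle down to (272,210). The handle is slightly tilted. Green decoys are at (284,296) and (371,32), and the nearby green one must be avoided by the fingers.

```bash
python3 - <<'E'
from h import *
p=r.capture("wrist")
ms=r.masks_of(p,"collar_centre");m=min(ms,key=lambda d:np.hypot(d["uv"][0]-275,d["uv"][1]-146))
M=m["pixels"];v,u=np.nonzero(M);print(u.min(),u.max(),v.min(),v.max())
P=np.array([atz(p,(a,b),.032)[:2] for a,b in zip(u,v)])
def model(X,Y):
    ring=(np.hypot(X,Y)<.034)&(np.hypot(X,Y)>.022)&~((X>0)&(abs(Y)<.018+np.maximum(0,X-.0126)*.3))
    return ring|((X<-.028)&(X>-.092)&(abs(Y)<.008))
# render model volume silhouette: project sample points, compare with mask by IoU
from scipy.optimize import minimize
g=np.arange(-.094,.036,.0008);GX,GY=np.meshgrid(g,np.arange(-.036,.036,.0008));k=model(GX,GY);B=np.c_[GX[k],GY[k]]
def sil(x,y,a):
    R=np.array([[np.cos(a),-np.sin(a)],[np.sin(a),np.cos(a)]]);Q=B@R.T+[x,y]
    I=np.zeros(M.shape,np.uint8)
    for z in (0,.008,.016,.024,.032):
        uv=np.round(proj(p,np.c_[Q,np.full(len(Q),z)])).astype(int)
        ok=(uv[:,0]>=0)&(uv[:,0]<560)&(uv[:,1]>=0)&(uv[:,1]<420);uv=uv[ok];I[uv[:,1],uv[:,0]]=255
    return cv2.GaussianBlur(I,(0,0),1.2)/255.
Mb=cv2.GaussianBlur(M.astype(np.uint8)*255,(0,0),1.2)/255.
f=lambda q:((sil(q[0]/100,q[1]/100,q[2]/10)-Mb)**2).sum()
b=None
for a in np.radians([-14,-7,0,7]):
    s=minimize(f,[60.9,-23.1,a*10],method="Nelder-Mead",options=dict(initial_simplex=[[60.9,-23.1,a*10],[61.4,-23.1,a*10],[60.9,-22.6,a*10],[60.9,-23.1,a*10+.8]],maxiter=120))
    if b is None or s.fun<b.fun:b=s
x,y,a=b.x[0]/100,b.x[1]/100,b.x[2]/10
print("fit",x,y,np.degrees(a),b.fun,M.sum())
c=np.array([np.cos(a),np.sin(a)])
im=p["color"][:,:,::-1].copy();s=(sil(x,y,a)>.5).astype(np.uint8)
cs,_=cv2.findContours(s,cv2.RETR_LIST,cv2.CHAIN_APPROX_NONE);cv2.drawContours(im,cs,-1,(0,0,255),1)
cv2.imwrite("pics/fit.png",cv2.resize(im[80:225,200:360],None,fx=4,fy=4,interpolation=0))
T=r.capture("top");print("grip",[x,y]-c*.07,"top proj c",proj(T,[x,y,.016]))
E
```

```text
248 319 97 212
fit 0.6079978394478297 -0.23359144525218598 -8.015937692305856 112.26615916955016 2786
grip [ 0.53868179 -0.22383005] top proj c [[362.50145604 204.71572305]]
```

View pics/fit.png

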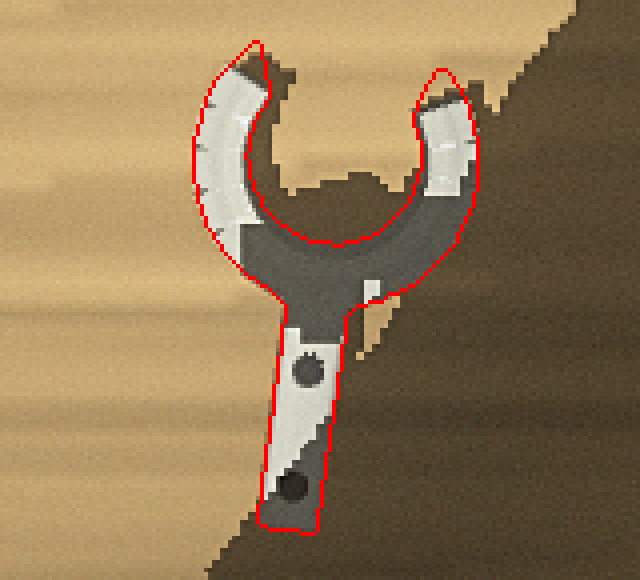

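The fit matches the picture well (centre 0.608, -0.2336; yaw -8°). I grasp now.

```bash
python3 - <<'E'
from h import *
a=np.radians(-8.0);c=np.array([np.cos(a),np.sin(a)]);g=np.array([.608,-.2336])-c*.073
o=down(a)[1]
r.move_pose([*g,.12],o)
print(r.move_straight([*g,.024],v=.12,f_stop=15), r.read_position())
r.grasp(60)
print("w",r.read_width(), r.read_ft_force())
r.move_straight([*g,.105],v=.12)
print("w",r.read_width(),r.read_time(),r.read_ft_force(),r.read_moment())
p=r.capture("wrist");save(p,"w2");S=r.capture("side");save(S,"s2")
E
```

```text
False [ 0.53612772 -0.22370683  0.02464739]
w 0.014562796443942374 [-2.01999119  0.60961219  6.36173095]
w 0.014988060749788671 7.8083 [-0.41716239  0.36966541 -1.35560351] [ 0.00147201  0.08313782 -0.04695031]
```

View pics/w2.png

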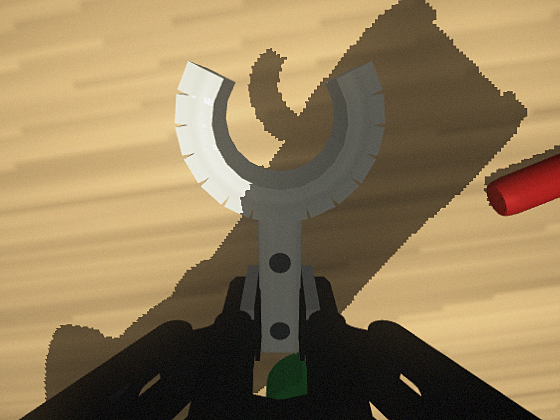

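View pics/s2.png

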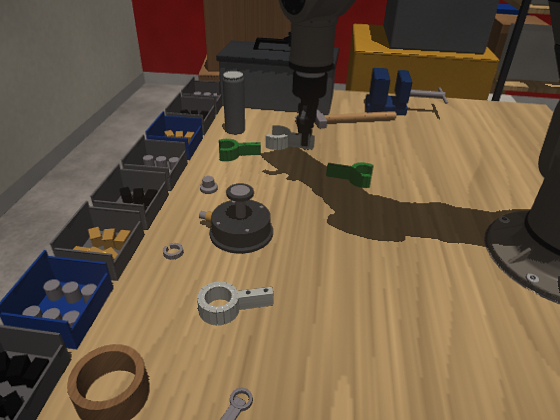

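The collar is held straight in the jaws (ring centred at about (280,120) in the wrist view) and is off the table. I carry it to a point in front of the jack.

```bash
python3 - <<'E'
from h import *
o=down(0)[1]; ram=np.array([.645,.0235])
r.move_pose([ram[0]-.163,ram[1],.15],o)
r.move_straight([ram[0]-.163,ram[1],.077],v=.15)
p=r.capture("wrist");save(p,"w3",[x for X in ([*ram,.105],[*ram,.045],[ram[0]-.09,ram[1],.085]) for x in proj(p,X)])
S=r.capture("side");save(S,"s3")
T=r.capture("top");save(T,"t3",[proj(T,[*ram,.105])[0]])
for l in ("ram","collar_centre"):
    for n,q in(("w",p),("s",S),("t",T)):
        print(l,n,[(np.round(d["uv"],1),round(d["conf"],2)) for d in r.mark_of(q,l)])
print(r.read_time(),r.read_width(),r.read_position())
E
```

```text
ram w []
ram s [(array([241.4, 213.7]), 0.76)]
ram t [(array([252.5, 187.8]), 0.86), (array([168.9, 196.3]), 0.4)]
collar_centre w []
collar_centre s [(array([363.4, 174.5]), 0.91), (array([285.4, 209.6]), 0.86), (array([225.3, 151.5]), 0.59), (array([238.7, 215.6]), 0.56)]
collar_centre t [(array([383.7, 149.5]), 0.76), (array([362.6, 297.8]), 0.75)]
10.0 0.015081498432905968 [0.48210003 0.02372558 0.07723367]
```

View pics/w3.png

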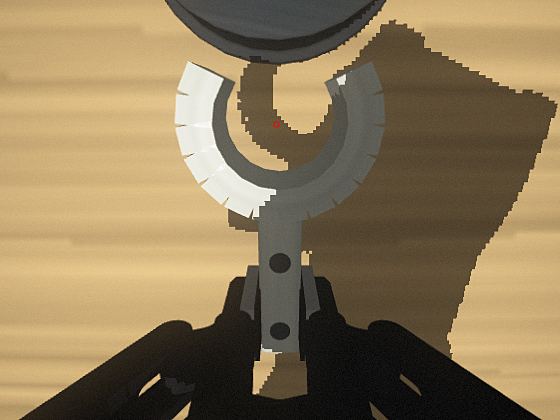

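View pics/s3.png

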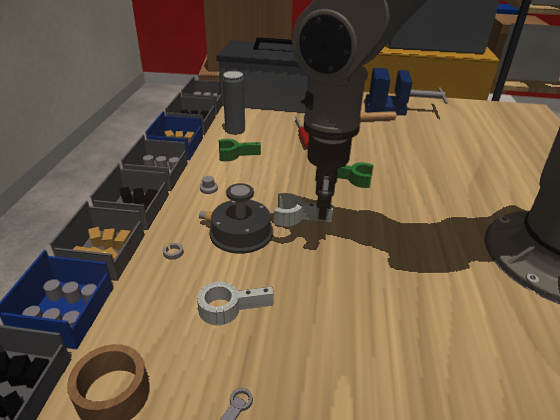

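View pics/t3.png

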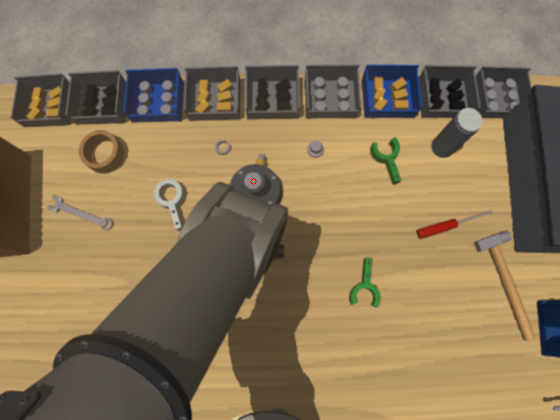

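The wrist view shows the jack body's arc centred at about column 276, and the collar gap at about 282, so they line up to within about 2 mm. In the top view the predicted saddle mark (253,181) sits on the saddle. I slide in with a force guard and look part-way.

```bash
python3 - <<'E'
from h import *
ram=np.array([.645,.0235])
print(r.move_straight([ram[0]-.073-.055,ram[1],.077],v=.1,f_stop=12))
p=r.capture("wrist");save(p,"w4",[proj(p,[*ram,.105])[0]])
S=r.capture("side");cv2.imwrite("pics/s4.png",cv2.resize(S["color"][150:270,190:350,::-1],None,fx=4.5,fy=4.5,interpolation=2))
print(r.read_time(),r.read_ft_force())
E
```

```text
False
10.6 [-0.81155382  0.29867043 -1.28777961]
```

View pics/w4.png

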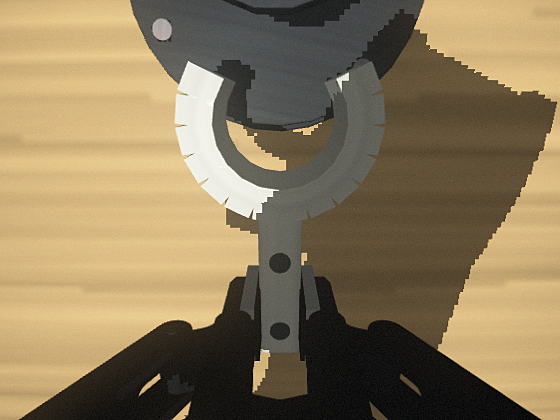

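View pics/s4.png

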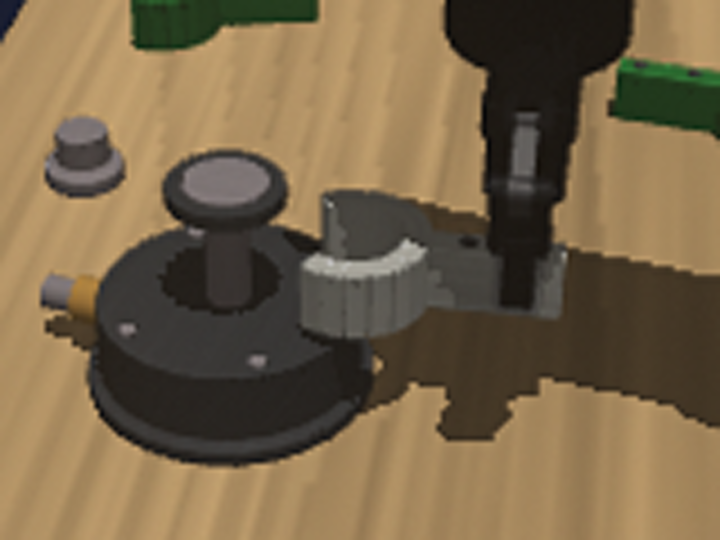

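The collar is above the body and below the saddle. The saddle's edge at the top of the wrist view (about column 274) is about 2 mm left of the gap's middle (281), so I shift +1.5 mm in y and continue.

```bash
python3 - <<'E'
from h import *
ram=np.array([.645,.025])
print(r.move_straight([ram[0]-.073-.035,ram[1],.077],v=.08,f_stop=8))
print(r.move_straight([ram[0]-.073,ram[1],.077],v=.06,f_stop=8),r.read_position(),r.read_ft_force())
p=r.capture("wrist");save(p,"w5")
S=r.capture("side");cv2.imwrite("pics/s5.png",cv2.resize(S["color"][150:270,190:350,::-1],None,fx=4.5,fy=4.5,interpolation=2))
print(r.read_time())
E
```

```text
False
False [0.57171815 0.02480731 0.0768299 ] [ 0.09807378  0.01140737 -1.91667638]
11.8333
```

View pics/w5.png

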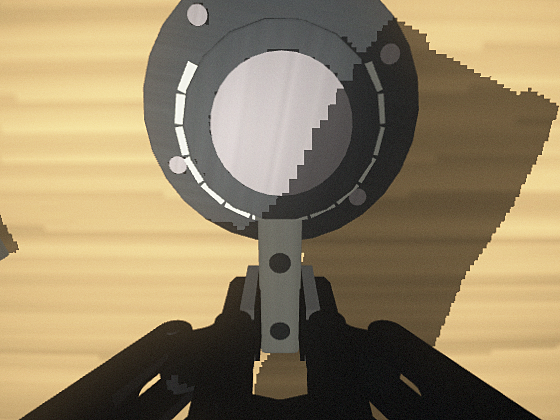

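View pics/s5.png

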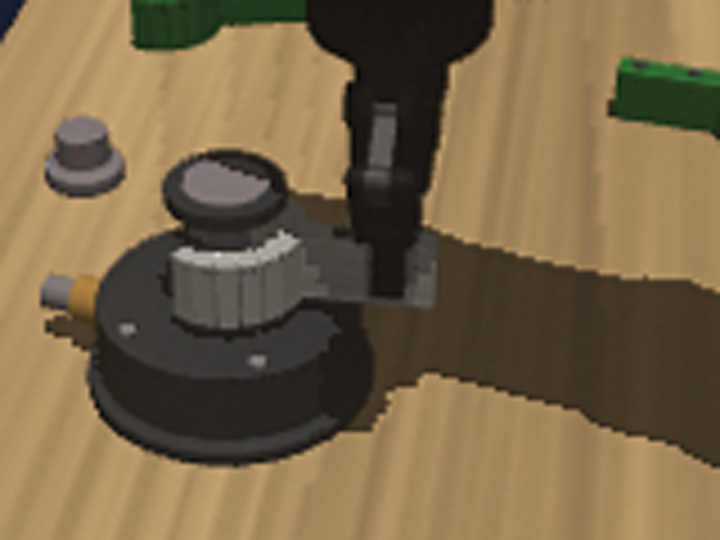

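The ring and saddle are concentric in the wrist view (both at about (281,122)), and no contact force shows. I lower, release and retreat.

```bash
python3 - <<'E'
from h import *
x,y=.572,.025
print(r.move_straight([x,y,.0665],v=.03,f_stop=5),r.read_position(),r.read_ft_force())
r.open_gripper(); r.dwell(.2)
print("w",r.read_width(),r.read_ft_force())
x,y,z=r.read_position()
print(r.move_straight([x-.03,y,z+.015],v=.1,f_stop=10))
r.move_straight([x-.05,y,.2],v=.2)
p=r.capture("wrist");save(p,"w6")
S=r.capture("side");cv2.imwrite("pics/s6.png",cv2.resize(S["color"][150:330,180:350,::-1],None,fx=3.3,fy=3.3,interpolation=2))
for n,q in(("w",p),("s",S)): print(n,[(np.round(d["uv"],1),round(d["conf"],2),atz(q,d["uv"],.061).round(3)) for d in r.mark_of(q,"collar_centre")])
print(r.read_time())
E
```

```text
True [0.57189662 0.02512582 0.06881388] [-0.46406289  0.42377687  1.9621918 ]
w 0.0855883107159618 [ 0.37891633 -0.1235369  -0.25547741]
False
w [(array([521.8, 315.5]), 0.64, array([ 0.418, -0.19 ,  0.061]))]
s [(array([362.8, 174.4]), 0.91, array([ 0.397, -0.152,  0.061])), (array([228.8, 151.5]), 0.75, array([ 0.719, -0.209,  0.061])), (array([239.8, 209.1]), 0.56, array([0.645, 0.025, 0.061]))]
14.4667
```

View pics/w6.png

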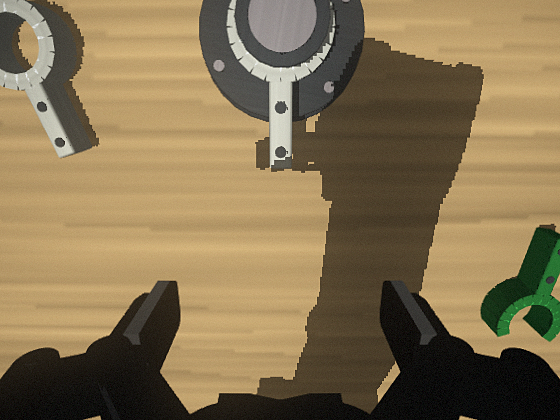

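View pics/s6.png

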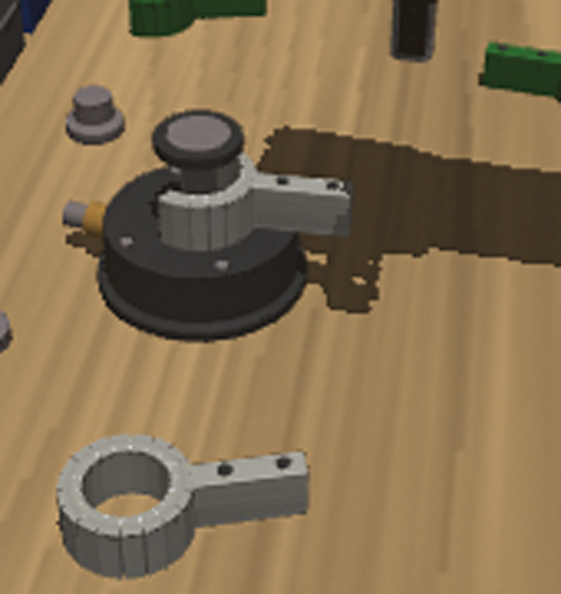

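The collar lies flat on the jack around the ram. The network puts its centre at (0.645, 0.025), the gripper is clear, and the ring is undisturbed.

```bash
python3 - <<'E'
from h import *
r.job_done()
E
```

```text
the job is handed in; nothing more can be done
```

The open aluminium collar is on the ram, lying flat on the jack's body. I handed the job in a little after 14.5 s on the robot's clock, against the 35 s limit. No verdict is reported back, so the result rests on my own checks.

- **What I did:** I gripped the aluminium C by its handle, lifted it to about 0.10 m and slid it through its gap under the saddle without contact. I then lowered it until it touched the body at the expected height, released it and backed off.
- **Final pictures:** The side view puts the collar's centre at about (0.645, 0.025) with low confidence (0.56). The ram measured about (0.645, 0.0235), so they agree to within about 2 mm. It looks flat, the gripper stands clear, and the closed ring shows no sign of having moved.
- **What disagreed:** The networks' first two ram readings differed by 13 mm in y, so I used the saddle seen in two views instead. They did not find the seated collar in the last wrist picture. I checked that view by eye while still holding the collar, and ring and saddle were concentric.

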